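# Hook, draw and lock the spring rule on the spice cabinet

### The job

Measure from the outside of the dark raised lip on the cabinet top to the short blue line: set the yellow spring rule down flat with its end hook behind the outer side of the lip, draw the case straight back towards the line against the spring until the case's front face stands on the blue line, then push the red bar fully down to lock it. Let go and leave the rule there hooked, square to the lip, locked and still; do not shift the jars and tins, and do not tip the rule over.

Things in the scene. Friction and masses are not known exactly. Their poses are not given: they have to be found in the camera images.
- cabinet: fixed low spice cabinet, 300 (x) x 760 (y) x 140 mm high, its cream top flat at z = 140 mm above its origin (centre of its underside). x axis points across it, away from the robot, to the lip; y along the lip. The lip is a dark wooden strip on top along the whole +x edge, from x = 135 to 150 mm, 10 mm high (to z = 150); its outer face is flush with the cabinet's face above a sliding glass door
- lip (a point): middle of the lip's outer (far from the robot) top edge, 150 mm in x and z from the cabinet's origin
- line: blue painted line on the cabinet top, 130 mm long (its y, parallel to the lip) and 6 mm wide (its x), flat; origin at its centre, axes parallel to the cabinet's. Its distance from the lip's outer face is 76 to 112 mm. Measure on this line, anywhere near its middle
- rule: loose yellow spring-return steel rule, 0.4 to 0.65 kg. Case 130 (x) x 60 (y) x 30 mm high, flat on the cabinet top; origin on its underside, x axis along the blade towards the hook: case from x = -75 to +55 mm. A rigid steel blade 22 mm wide leaves the front face at z = 14 to 16 mm, so it passes 4 mm over the lip when the case lies flat. It sticks out 40 mm when fully in and draws out 95 mm more. The centre of mass is close to under the bar
- case_front (a point): middle of the lower edge of the case's front face, x = 55, z = 0 mm from the rule's origin
- hook (a point): blade's hook: a dark steel tab 30 mm wide, 3 mm thick, across the blade's end, reaching down to 3 mm above the case's underside (7 mm below the lip's top). The point is the lower edge of its inner face, x = 95 mm from the rule's origin when the blade is fully in, farther by the blade joint's value
- blade (a joint): how far the blade is drawn out, m, 0 (fully in) to 0.095; the spring pulls it in with 4.2 N at 0 and 5.6 N at 0.095. Unless locked, it usually pulls in again, dragging the case forward, when the rule is let go
- lock (a joint): how far the red lock bar is pushed into the case, m: 0 is up (free), about 0.0065 is fully down, at its stop. It is stiff: it takes 8 N to start and, from 0.0045 on, when a sprung brake pad meets the blade, up to 14 N; it stays where it is left, and the pad then clamps the blade. A downward push of less than 8 N does not move it
- bar_top (a point): middle of the top of the red lock bar, which is 46 (along rule x) x 16 mm wide (rule y), upright, standing 50 mm out of the case top when up; x = -10, z = 80 mm from the rule's origin. The bar can be gripped across its 16 mm to lift and draw the whole rule, and pushed down while still gripped; it is the only part to hold
- spice_jar: bystander on the cabinet top, loose, leave alone: amber glass jar, red cap, 56 mm across, 90 tall; origin at the centre of its underside
- pinch_bowl: bystander on the cabinet top, loose, leave alone: white ceramic bowl, 74 mm across, 34 tall; origin at the centre of its underside
- grinder_jar: bystander on the cabinet top, loose, leave alone: black plastic grinder jar, 54 mm across, 97 tall; origin at the centre of its underside
- dabba: bystander on the cabinet top, loose, leave alone: round steel dabba, 76 mm across, 52 tall; origin at the centre of its underside
- wooden_lid: bystander on the cabinet top, loose, leave alone: round wooden lid with knob, 74 mm across, 26 tall; origin at the centre of its underside
- salt_tin: bystander on the cabinet top, loose, leave alone: aluminium tin, 60 mm across, 70 tall; origin at the centre of its underside
Not all that is in view belongs to the job. Several things have the shape of the rule; the one meant has the colours described above.

How it is judged:
By the outcome, as a careful person would: the job done as asked, in the order asked, and still so for the second after the job is handed in, with the robot touching nothing.
It also fails if it takes over 45 s, if anything falls off the work surface, if the arm or the gripper's body presses on something with over 40 N, if the wrist force passes 120 N, or if a joint passes its speed limit or range.

### The arm

A 7-joint arm with a two-finger parallel gripper is mounted at the origin on the work surface. World frame = base frame: x ahead of the robot, y to its left, z up, the work surface at z = 0. Lengths are in m, angles in rad, forces in N, time in s.
With the tool pointing down it reaches from about 0.4 to 0.85 m from the base axis. Payload 4.5 kg.
Tool frame: the origin (TCP) lies on the centre line of the jaws, within the pads' length; the fingertips stand 17 mm ahead of it and the grasp point (between the pads) lies 2 mm behind it (r.tip_reach is the distance from the TCP to the fingertips, in m); z points along the fingers, y is the line along which they close (so a half turn about z gives the same grasp; the last joint's range is limited). The gripper opens to 88 mm and grips with 3 to 60 N. Pads are 18 mm wide; open, the fingers measure 123 mm over their backs; the gripper's body (75 mm by 187 mm) begins 45 mm behind the grasp point.
Start: joints at [-1.078, 0.689, -0.195, 1.565, 0.157, 0.902, -0.215], TCP at [0.277, 0.56, 0.256] pointing down, gripper open.
Joint ranges: [-3.01, 3.01], [-0.46, 2.08], [-1.47, 1.51], [0.13, 2.56], [-1, 4.14], [0.04, 2.09], [-2.66, 2.66]. Speed limits (rad/s): [2.57, 2.57, 3.14, 3.14, 3.14, 3.14, 3.14].

### API

Orientations are given as a unit quaternion [x, y, z, w].
In Python, from plant import r gives the robot as it stands.
- The arm moves only by the tool step_arm, never from a script. Its argument "steps" is a list of rows, each a list of 7 numbers: the shift along the tool's x, y, z in cm, then the turn, a rotation vector about the tool's x, y, z in degrees, then the gripper's target within -1 to 1 (shut at 1, half-way at 0, fully open at -1). A call has 1 to 8 rows; each row shifts and turns the commanded pose from where the row before left it, along the tool's axes as they then stand; what a row does not reach is not made up. A row lasts 1/8 s, in which the tool goes at most 62.5 mm and 10.7 degrees, less where a joint would pass 70% of its speed; a pose out of reach is approached as far as the arm can. A call with a gripper value outside its range is refused whole. The fingers move at their own pace and stop on an object; "force" is the grip in N (left out, the last holds). Time passes only in rows, so rows that do not move let the fingers close. It gives the time, the measured TCP pose, the force, the opening and the grip force at its end, in the units of the state.
- r.get_state(): the state, without advancing time (a new reading comes with each control period).
- r.snapshot(name): name is "scene" or "side" or "wrist"; returns a dict with "pixels" (384x512x3 uint8, red, green, blue), "fx", "fy", "cx", "cy" (pixels), "dist_coeffs" ([k1, k2, p1, p2, k3] as OpenCV has them; the pictures are not rectified), "cam_to_world" (4x4, takes a point from camera to world coordinates). Camera axes: x right, y down, z forward; pixel columns grow to the right and rows downward; lengths in m; the calibration is good to about 2 mm. A picture is of the moment at which its call begins. There is no depth.
- r.finish_job(): hands the job in; it is judged then, once.
The state is a dict: "clock": time; "q": joint angles; "qd": joint speeds; "joint_torque": joint torques, N m; "tool_pos": TCP position; "eef_rot": TCP orientation; "contact_force": force on the tool from outside, world axes, zero at the start; "moment": the same for the moment, N m; "opening": opening from 0.0 (shut) to 1.0 (fully open); "finger_force": force on a finger pad.
Only numpy, scipy, OpenCV 4.12 (cv2) and the standard library are available. Lean on these libraries where they do the work, as an engineer would, in place of code of your own. Each camera call takes 0.05 s, during which the arm holds its last target. There are 200 camera calls.

## Working session

There is one attempt and no reset: what is moved stays moved. The work goes in short steps, Python scripts to look and compute and a tool call to move; the robot and the scene stay as the last step left them, time stands still between calls to the robot, and variables do not carry over. Pictures are saved under pics/ and viewed, at most 10 in all, crops included, and the job is handed in when it is done.

Besides the shell and the picture viewer there is one more tool, called after "Emit:" in YAML: its name, and indented under it one key for each argument. step_arm: Moves the arm, as the interface text tells. Its arguments: {"type":"object","properties":{"steps":{"type":"array","items":{"type":"array","items":{"type":"number"}}},"force":{"type":"number"}},"required":["steps"]}

```bash
mkdir -p pics; cat > h.py <<'E'
import numpy as np, cv2
from plant import r
def snap(name,fn=None):
    s=r.snapshot(name)
    if fn: cv2.imwrite('pics/'+fn,s['pixels'][:,:,::-1])
    return s
def ray(s,px):
    K=np.array([[s['fx'],0,s['cx']],[0,s['fy'],s['cy']],[0,0,1]])
    p=np.atleast_2d(np.array(px,float)).reshape(-1,1,2)
    u=cv2.undistortPoints(p,K,np.array(s['dist_coeffs'])).reshape(-1,2)
    T=np.array(s['cam_to_world'])
    d=np.c_[u,np.ones(len(u))]@T[:3,:3].T
    return T[:3,3],d/np.linalg.norm(d,axis=1)[:,None]
def onplane(s,px,z):
    o,d=ray(s,px); return o+d*((z-o[2])/d[:,2])[:,None]
def tri(s1,p1,s2,p2):
    o1,d1=ray(s1,p1);o2,d2=ray(s2,p2);out=[]
    for a,b in zip(d1,d2):
        t=np.linalg.lstsq(np.c_[a,-b],o2-o1,rcond=None)[0]
        P,Q=o1+a*t[0],o2+b*t[1]; out.append(np.r_[(P+Q)/2,np.linalg.norm(P-Q)])
    return np.array(out)
def mask(s,lo,hi):
    h=cv2.cvtColor(s['pixels'],cv2.COLOR_RGB2HSV); return cv2.inRange(h,lo,hi)
def blobs(m,amin=30):
    n,l,st,c=cv2.connectedComponentsWithStats(m)
    return [(i,st[i].tolist(),c[i].round(1).tolist()) for i in range(1,n) if st[i][4]>=amin],l
E
python3 - <<'E'
from h import *
a=snap('scene');b=snap('side')
np.save
c=np.hstack([a['pixels'],b['pixels']])
cv2.imwrite('pics/a.png',a['pixels'][:,:,::-1]);cv2.imwrite('pics/b.png',b['pixels'][:,:,::-1])
snap('wrist','w.png')
print(r.get_state())
for s in (a,b): print(np.array(s['cam_to_world']).round(3).tolist())
E
```

```text
{'clock': 0.15, 'q': array([-1.07817015,  0.68977533, -0.19451972,  1.56605844,  0.15730594,
        0.90251861, -0.21507602]), 'qd': array([ 1.33711279e-05, -9.03780420e-04, -1.19930052e-03, -3.69845772e-03,
       -3.02209339e-04,  7.88883677e-04,  1.03678832e-04]), 'joint_torque': array([-7.28808718e-04, -5.27863777e+01, -1.26852427e+00, -1.53586560e+01,
       -5.25542221e-02,  3.88357716e-03,  9.37812729e-05]), 'tool_pos': array([0.27665061, 0.55994525, 0.2551165 ]), 'eef_rot': array([ 2.27366364e-01,  9.73809050e-01, -6.77828857e-04, -1.00248897e-04]), 'contact_force': array([-0.03615739,  0.0273292 ,  1.10426347]), 'moment': array([0.02120226, 0.02241429, 0.03344798]), 'finger_force': 0.0, 'opening': 1.0010174261166827}
[[-0.85, 0.39, -0.355, 0.823], [0.527, 0.606, -0.596, 0.576], [-0.017, -0.693, -0.72, 0.825], [0.0, 0.0, 0.0, 1.0]]
[[0.69, -0.494, 0.529, -0.105], [-0.724, -0.489, 0.487, -0.547], [0.018, -0.719, -0.695, 0.918], [0.0, 0.0, 0.0, 1.0]]
```

View pics/a.png

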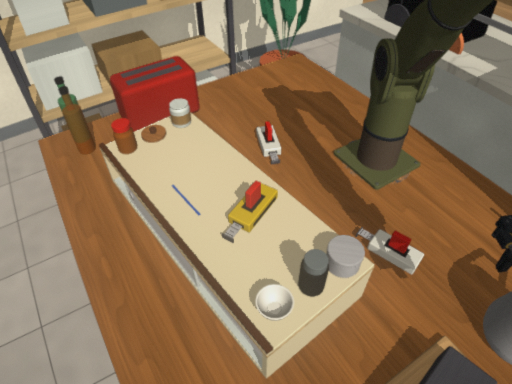

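View pics/b.png

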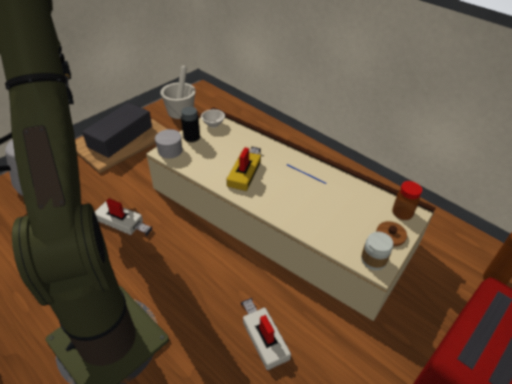

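Scene picture: there are three rule-shaped things. The yellow one with a red bar lies on the cabinet at (253,205), side view (245,168). The two white ones lie on the table at (268,140) and (395,250). The yellow one fits the description. The blue line is at (186,199) in scene and (306,174) in side, and the dark lip runs along the far edge. I'll confirm the yellow one in a crop and measure.

```bash
python3 - <<'E'
from h import *
a=snap('scene');b=snap('side')
ca=a['pixels'][150:260,140:300];cb=b['pixels'][120:230,200:360]
cv2.imwrite('pics/crop.png',cv2.resize(np.vstack([ca,cb]),None,fx=2.7,fy=2.7,interpolation=cv2.INTER_CUBIC)[:,:,::-1])
res={}
for n,s in (('a',a),('b',b)):
    for nm,lo,hi in (('blue',(108,110,60),(128,255,255)),('red',(0,170,90),(6,255,255)),('yel',(20,150,90),(32,255,255))):
        bl,l=blobs(mask(s,lo,hi),15); print(n,nm,[(x[1],x[2]) for x in bl])
        for i,st,c in bl:
            if nm=='blue':
                ys,xs=np.nonzero(l==i); p=np.c_[xs,ys].astype(float)
                r_=cv2.minAreaRect(p.astype(np.float32)); print(r_)
                P=onplane(s,p,.14); m=P.mean(0); u=np.linalg.svd(P-m)[2][0]; t=(P-m)@u
                print('line',m.round(4),np.degrees(np.arctan2(u[1],u[0])).round(2),t.min(),t.max())
E
```

```text
a blue []
a red [([110, 57, 89, 76, 3693], [152.2, 95.5]), ([265, 121, 7, 20, 103], [268.3, 130.7]), ([246, 182, 15, 26, 268], [252.6, 194.3]), ([389, 231, 22, 22, 299], [399.1, 241.6])]
a yel [([228, 184, 49, 48, 819], [252.1, 208.8])]
b blue []
b red [([239, 148, 9, 22, 101], [242.8, 158.0]), ([400, 181, 22, 18, 291], [410.7, 189.4]), ([107, 199, 15, 17, 158], [114.1, 206.5]), ([430, 278, 82, 106, 4037], [474.4, 337.6]), ([260, 316, 13, 26, 188], [266.6, 328.0])]
b yel [([227, 153, 34, 38, 530], [242.1, 173.9])]
```

View pics/crop.png

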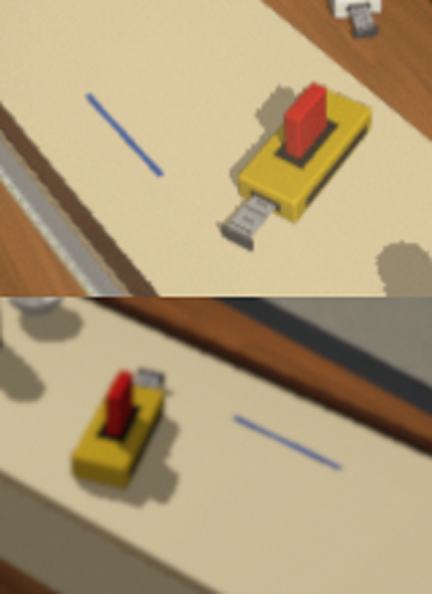

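The crop confirms a yellow case with an upright red bar, hook pointing toward the lip side. The blue line runs from about (173,185) to (199,215) in scene.

```bash
python3 - <<'E'
from h import *
a=snap('scene');b=snap('side')
E={}
for n,s,roi in (('a',a,(165,210,180,225)),('b',b,(280,335,155,195))):
    m=mask(s,(100,50,50),(135,255,255)); k=np.zeros_like(m); k[roi[2]:roi[3],roi[0]:roi[1]]=1; m=m*k
    ys,xs=np.nonzero(m); p=np.c_[xs,ys].astype(float)
    c=p.mean(0);u=np.linalg.svd(p-c)[2][0]; u*=np.sign(u[1]);t=(p-c)@u
    E[n]=np.array([c+u*t.min(),c+u*t.max()]); P=onplane(s,E[n],.14)
    print(n,len(p),E[n].round(1).tolist(),P.round(4).tolist(),np.degrees(np.arctan2(*(P[1]-P[0])[[1,0]])))
print(tri(a,E['a'],b,E['b']).round(4),tri(a,E['a'],b,E['b'][::-1]).round(4))
print('bar',tri(a,[[252.6,194.3]],b,[[242.8,158.0]]).round(4))
# yellow long edges
for s in (a,b):
    m=mask(s,(18,120,60),(34,255,255)); bl,l=blobs(m,300)
    for i,st,c in bl:
        ys,xs=np.nonzero(l==i); P=onplane(s,np.c_[xs,ys],.17)[:,:2].astype(np.float32)
        q=cv2.minAreaRect(P*1000);print(q, cv2.boxPoints(q).tolist())
E
```

```text
a 66 [[172.6, 185.4], [198.9, 214.1]] [[0.6503, -0.1107, 0.14], [0.6354, 0.0127, 0.14]] 96.87772025823188
b 4 [[290.0, 166.0], [313.0, 177.0]] [[0.6373, 0.0016, 0.14], [0.6466, -0.0743, 0.14]] -82.98189903011989
[[ 0.6368 -0.0379  0.1812  0.0706]
 [ 0.6461 -0.0412  0.1076  0.0621]] [[ 0.6463 -0.0863  0.1535  0.0231]
 [ 0.637   0.006   0.136   0.0081]]
bar [[0.5199 0.0732 0.1964 0.0023]]
((514.6561279296875, -876.9710083007812), (290.7178039550781, 226.02853393554688), 89.66857147216797) [[400.80291748046875, -1021.6737060546875], [626.8276977539062, -1022.981201171875], [628.5093383789062, -732.268310546875], [402.48455810546875, -730.9608154296875]]
((804.91650390625, -495.06976318359375), (212.69198608398438, 49.08311080932617), 88.49465942382812) [[777.5897216796875, -600.734375], [826.6558837890625, -602.0238037109375], [832.2432861328125, -389.4051513671875], [783.1771240234375, -388.11572265625]]
((524.7652587890625, 80.64656829833984), (142.5307159423828, 68.65863037109375), 25.963407516479492) [[445.6631774902344, 80.31139373779297], [475.72174072265625, 18.582216262817383], [603.8673095703125, 80.98174285888672], [573.8087768554688, 142.71092224121094]]
((507.93328857421875, 60.68921661376953), (154.8136749267578, 65.05565643310547), 26.864187240600586) [[424.1816101074219, 54.72826385498047], [453.57879638671875, -3.306598663330078], [591.6849365234375, 66.6501693725586], [562.2877807617188, 124.68502807617188]]
```

Emit:
step_arm:
  steps:
    - [-4,-3,-3,0,0,0,-1]
    - [-4,-3,-3,0,0,0,-1]
    - [-4,-3,-3,0,0,0,-1]
    - [-4,-3,0,0,0,0,-1]
    - [-4,-3,0,0,0,0,-1]
    - [-4,-3,0,0,0,0,-1]
    - [-4,-3,0,0,0,0,-1]
    - [-4,-3,0,0,0,0,-1]

```text
clock: 1.35
tool_pos: [0.458, 0.202, 0.3459]
eef_rot: [0.227, 0.974, 0.0, 0.0]
contact_force: [0.7, 0.2, -0.7]
opening: 0.998
finger_force: 0.0
```

Emit:
step_arm:
  steps:
    - [-4,-3,0,0,0,0,-1]
    - [-4,-3,0,0,0,0,-1]
    - [-3.5,-3.2,0,0,0,0,-1]
    - [0,0,0,0,0,-10,-1]
    - [0,0,0,0,0,-10,-1]
    - [0,0,0,0,0,-10,-1]
    - [0,0,0,0,0,-10,-1]
    - [0,0,0,0,0,-10,-1]

```text
clock: 2.35
tool_pos: [0.5197, 0.07, 0.3458]
eef_rot: [-0.208, 0.978, -0.0, 0.0]
contact_force: [0.4, -0.4, -0.3]
opening: 1.002
finger_force: 0.0
```

```bash
cat >> h.py <<'E'
from scipy.spatial.transform import Rotation as R
def pose():
    st=r.get_state(); M=R.from_quat(st['eef_rot']).as_matrix()
    print('t',round(st['clock'],2),'p',st['tool_pos'].round(4),'xyaw',np.degrees(np.arctan2(M[1,0],M[0,0])).round(2),'z',M[:,2].round(4),'F',st['contact_force'].round(1),'op',round(st['opening'],3),'ff',round(st['finger_force'],1),'q7',st['q'].round(2)[6])
    return st,M
E
python3 - <<'E'
from h import *
pose(); snap('wrist','w1.png')
E
```

```text
t 2.35 p [0.5197 0.07   0.3458] xyaw -155.96 z [ 1.e-04 -0.e+00 -1.e+00] F [ 0.4 -0.4 -0.3] op 1.002 ff 0.0 q7 1.53
```

View pics/w1.png

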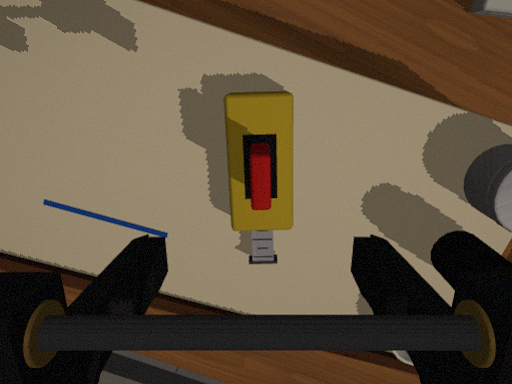

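Wrist view: the yellow case spans (226,93)–(293,230), with the red bar at (260,176) and hook at (263,260). The blue line runs (44,201)–(167,235). The dark lip strip runs from (0,255) to (250,315).

```bash
python3 - <<'E'
from h import *
w=snap('wrist');a=snap('scene')
def rect(m,z,s):
    ys,xs=np.nonzero(m);P=onplane(s,np.c_[xs,ys],z)[:,:2]*1000
    return cv2.minAreaRect(P.astype(np.float32))
big=lambda m:(lambda bl,l:(l==max(bl,key=lambda x:x[1][4])[0]))(*blobs(m,30))
roi=np.zeros(w['pixels'].shape[:2],np.uint8);roi[:300,200:320]=255
ym=big(mask(w,(18,120,60),(34,255,255))&roi)
rm=big(mask(w,(0,150,80),(8,255,255))&roi)
q=rect(ym,.17,w);print('case@.17',q)
print('bar@.22',rect(rm,.22,w))
bm=big(mask(w,(100,80,50),(135,255,255)));ys,xs=np.nonzero(bm);q=rect(bm,.14,w);print('line',q)
# height triangulation: line ends
c=np.c_[xs,ys].astype(float);cc=c.mean(0);u=np.linalg.svd(c-cc)[2][0];u*=np.sign(u[0]);t=(c-cc)@u
e=np.array([cc+u*t.min(),cc+u*t.max()]);print('px',e.round(1));print(tri(w,e,a,[[172.6,185.4],[198.9,214.1]]).round(4))
print('bar c',tri(w,[np.argwhere(rm).mean(0)[::-1]],a,[[252.6,194.3]]).round(4))
# lip edges: brightness profile along image columns
g=cv2.cvtColor(w['pixels'],cv2.COLOR_RGB2GRAY)
for x in (15,40,65,90,110): print(x,[(y,int(g[y,x])) for y in range(240,310,2)])
E
```

```text
case@.17 ((518.070556640625, 69.37222290039062), (129.5585174560547, 58.99510192871094), 25.64588165283203)
bar@.22 ((518.6021728515625, 69.82098388671875), (43.90291976928711, 14.671503067016602), 24.933582305908203)
line ((643.9568481445312, -51.506561279296875), (5.935744762420654, 129.58103942871094), 6.563972473144531)
px [[ 43.1 200.5]
 [166.1 234.6]]
[[ 6.506e-01 -1.142e-01  1.391e-01  4.200e-03]
 [ 6.358e-01  1.300e-02  1.405e-01  4.000e-04]]
bar c [[0.5226 0.0732 0.1986 0.0024]]
15 [(240, 131), (242, 132), (244, 134), (246, 134), (248, 131), (250, 134), (252, 111), (254, 83), (256, 2), (258, 16), (260, 9), (262, 32), (264, 31), (266, 30), (268, 36), (270, 33), (272, 8), (274, 7), (276, 11), (278, 10), (280, 2), (282, 2), (284, 4), (286, 20), (288, 0), (290, 3), (292, 7), (294, 5), (296, 6), (298, 0), (300, 9), (302, 14), (304, 7), (306, 6), (308, 12)]
40 [(240, 133), (242, 134), (244, 131), (246, 134), (248, 135), (250, 133), (252, 132), (254, 129), (256, 134), (258, 111), (260, 91), (262, 23), (264, 6), (266, 10), (268, 30), (270, 37), (272, 18), (274, 7), (276, 1), (278, 1
[... 643 characters left out ...]
6), (254, 137), (256, 135), (258, 131), (260, 134), (262, 135), (264, 136), (266, 133), (268, 133), (270, 137), (272, 86), (274, 66), (276, 8), (278, 18), (280, 32), (282, 35), (284, 12), (286, 8), (288, 3), (290, 13), (292, 1), (294, 13), (296, 4), (298, 2), (300, 1), (302, 6), (304, 5), (306, 0), (308, 21)]
110 [(240, 137), (242, 136), (244, 139), (246, 137), (248, 136), (250, 134), (252, 136), (254, 135), (256, 135), (258, 135), (260, 140), (262, 94), (264, 10), (266, 14), (268, 18), (270, 9), (272, 0), (274, 5), (276, 4), (278, 9), (280, 15), (282, 5), (284, 12), (286, 14), (288, 5), (290, 8), (292, 0), (294, 0), (296, 6), (298, 15), (300, 20), (302, 14), (304, 17), (306, 16), (308, 20)]
```

```bash
python3 - <<'E'
from h import *
w=snap('wrist');a=snap('scene')
u=np.array([np.cos(np.radians(6.7)),np.sin(np.radians(6.7))]);v=np.array([-u[1],u[0]]);L=np.array([.644,-.0515])
f=lambda s,p,z:(((onplane(s,p,z)[:,:2]-L)@u)*1000).round(1)
print('wrist inner foot',f(w,[[15,253],[40,260],[65,267]],.14),'outer top',f(w,[[65,285]],.15))
# scene profile: project points at z=.15 along u from the line
T=np.linalg.inv(a['cam_to_world']);K=np.array([[a['fx'],0,a['cx']],[0,a['fy'],a['cy']],[0,0,1]])
rv=cv2.Rodrigues(T[:3,:3])[0]
for off in (-.06,-.02,.02,.06):
    d=np.arange(40,125,2.5)/1000
    for z in (.15,):
        P=np.c_[L+v*off+d[:,None]*u,np.full(len(d),z)]
        p=cv2.projectPoints(P,rv,T[:3,3],K,np.array(a['dist_coeffs']))[0].reshape(-1,2)
        c=cv2.remap(a['pixels'],p[:,0].astype(np.float32)[None],p[:,1].astype(np.float32)[None],cv2.INTER_LINEAR)[0]
        print(off,[(round(x*1000,1),int(k.mean())) for x,k in zip(d,c)])
pose()
E
```

```text
wrist inner foot [67.9 68.8 69.7] outer top [84.6]
-0.06 [(np.float64(40.0), 195), (np.float64(42.5), 195), (np.float64(45.0), 195), (np.float64(47.5), 195), (np.float64(50.0), 195), (np.float64(52.5), 195), (np.float64(55.0), 195), (np.float64(57.5), 196), (np.float64(60.0), 195), (np.float64(62.5), 196), (np.float64(65.0), 195), (np.float64(67.5), 194), (np.float64(70.0), 180), (np.float64(72.5), 133), (np.float64(75.0), 91), (np.float64(77.5), 78), (np.float64(80.0), 76), (np.float64(82.5), 76), (np.float64(85.0), 76), (np.float64(87.5), 90), (np.float64(90.0), 121), (np.float64(92.5), 128), (np.float64(95.0), 134), (np.float64(97.5), 139), (np.float64(100.0), 140), (np.float64(102.5), 138), (np.float64(105.0), 139), (np.float64(107.5), 151), (np.float64(110.0), 172), (np.float64(112.5), 181), (np.float64(115.0), 157), (np.float64(117.5), 125), (np.float64(120.0), 110), (np.float64(122.5), 109)]
-0.02 [(np.float64(40.0), 197), (np.float64(42.5), 196), (np.float64(45.0), 197), (np.float64(47.5), 197), (np.float64(50.0), 197), (np.float64(52.5), 195), (np.float64(55.0), 194), (np.fl
[... 1795 characters left out ...]
oat64(65.0), 196), (np.float64(67.5), 195), (np.float64(70.0), 182), (np.float64(72.5), 129), (np.float64(75.0), 85), (np.float64(77.5), 77), (np.float64(80.0), 75), (np.float64(82.5), 75), (np.float64(85.0), 78), (np.float64(87.5), 96), (np.float64(90.0), 127), (np.float64(92.5), 133), (np.float64(95.0), 136), (np.float64(97.5), 140), (np.float64(100.0), 140), (np.float64(102.5), 139), (np.float64(105.0), 139), (np.float64(107.5), 154), (np.float64(110.0), 177), (np.float64(112.5), 180), (np.float64(115.0), 152), (np.float64(117.5), 121), (np.float64(120.0), 113), (np.float64(122.5), 113)]
t 2.6 p [0.5197 0.07   0.3457] xyaw -156.46 z [-0.  0. -1.] F [-0.1  0.1 -0.8] op 1.001 ff 0.0 q7 1.52
```

Emit:
step_arm:
  steps:
    - [0,0,3,0,0,-1.5,-1]
    - [0,0,3,0,0,0,-1]
    - [0,0,3,0,0,0,-1]
    - [0,0,2,0,0,0,-1]
    - [0,0,1.5,0,0,0,-1]
    - [0,0,0,0,0,0,-1]

```text
clock: 3.35
tool_pos: [0.5193, 0.07, 0.22]
eef_rot: [-0.218, 0.976, -0.0, -0.001]
contact_force: [-0.2, 1.0, 0.6]
opening: 1.001
finger_force: 0.0
```

```bash
python3 - <<'E'
from h import *
pose()
E
```

```text
t 3.35 p [0.5193 0.07   0.22  ] xyaw -154.82 z [-1.6e-03 -5.0e-04 -1.0e+00] F [-0.2  1.   0.6] op 1.001 ff 0.0 q7 1.44
```

Emit:
step_arm:
  steps:
    - [0,0,1,0,0,0,-1]
    - [0,0,0.8,0,0,0,-1]
    - [0,0,0,0,0,0,1]
    - [0,0,0,0,0,0,1]
    - [0,0,0,0,0,0,1]
    - [0,0,0,0,0,0,1]
    - [0,0,0,0,0,0,1]
    - [0,0,0,0,0,0,1]
  force: 45

```text
clock: 4.35
tool_pos: [0.5198, 0.0701, 0.2027]
eef_rot: [-0.218, 0.976, 0.0, 0.0]
contact_force: [-0.4, 0.2, 0.2]
opening: 0.347
finger_force: 0.0
```

```bash
python3 - <<'E'
from h import *
pose()
E
```

```text
t 4.35 p [0.5198 0.0701 0.2027] xyaw -154.79 z [ 1.e-04  1.e-04 -1.e+00] F [-0.4  0.2  0.2] op 0.347 ff 0.0 q7 1.43
```

Emit:
step_arm:
  steps:
    - [0,0,0,0,0,0,1]
    - [0,0,0,0,0,0,1]
    - [0,0,0,0,0,0,1]
    - [0,0,0,0,0,0,1]
    - [0,0,-1,0,0,0,1]
    - [0,0,-1.5,0,0,0,1]
    - [0,0,-1.5,0,0,0,1]
    - [0,0,0,0,0,0,1]

```text
clock: 5.35
tool_pos: [0.5208, 0.0702, 0.2444]
eef_rot: [-0.218, 0.976, -0.0, 0.002]
contact_force: [0.7, -0.7, -5.0]
opening: 0.177
finger_force: 45.0
```

```bash
python3 - <<'E'
from h import *
st,M=pose()
D=.086
for yaw in (6.5,6.7):
    u=np.array([np.cos(np.radians(yaw)),np.sin(np.radians(yaw))]);L=np.array([.644,-.0515])
    print('hookpos bar',L-u*.065+u*(D-.032),'final',L-u*.065)
E
```

```text
t 5.35 p [0.5208 0.0702 0.2444] xyaw -154.81 z [ 3.5e-03  7.0e-04 -1.0e+00] F [ 0.7 -0.7 -5. ] op 0.177 ff 45.0 q7 1.46
hookpos bar [ 0.63307071 -0.05274524] final [ 0.57941783 -0.05885821]
hookpos bar [ 0.63307512 -0.05278338] final [ 0.57944391 -0.0590836 ]
```

Emit:
step_arm:
  steps:
    - [0,0,0,0,0,6,1]
    - [0,0,0,0,0,6,1]
    - [0,0,0,0,0,6.5,1]
    - [0,-3.4,0,0,0,0,1]
    - [-2.5,-3.4,0,0,0,0,1]
    - [-2.5,-3.4,0,0,0,0,1]
    - [-2.5,-3.3,0,0,0,0,1]
    - [-2.5,0,0,0,0,0,1]

```text
clock: 6.35
tool_pos: [0.6351, -0.0578, 0.2419]
eef_rot: [-0.055, 0.998, -0.002, -0.001]
contact_force: [0.6, 0.5, -4.1]
opening: 0.177
finger_force: 45.0
```

Emit:
step_arm:
  steps:
    - [0,0,0,0,0,0,1]
    - [0,0,0,0,0,0,1]

```text
clock: 6.6
tool_pos: [0.6337, -0.052, 0.2421]
eef_rot: [-0.059, 0.998, 0.0, -0.001]
contact_force: [-0.5, -0.3, -4.0]
opening: 0.176
finger_force: 45.0
```

```bash
python3 - <<'E'
from h import *
pose(); w=snap('wrist'); a=snap('scene')
ca=cv2.resize(a['pixels'][150:290,90:290],(800,560),interpolation=cv2.INTER_CUBIC)
cv2.imwrite('pics/c2.png',ca[:,:,::-1]);cv2.imwrite('pics/w2.png',w['pixels'][:,:,::-1])
E
```

```text
t 6.6 p [ 0.6337 -0.052   0.2421] xyaw -173.24 z [-2.4e-03  1.0e-04 -1.0e+00] F [-0.5 -0.3 -4. ] op 0.176 ff 45.0 q7 1.48
```

View pics/c2.png

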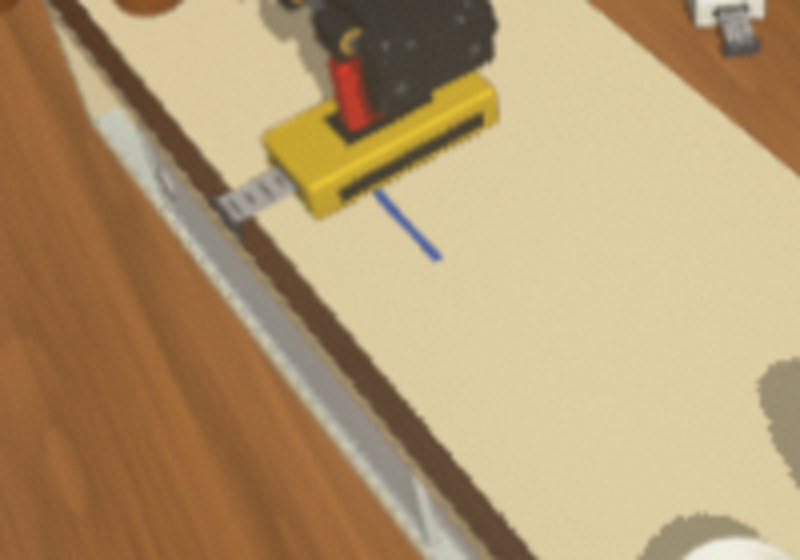

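View pics/w2.png

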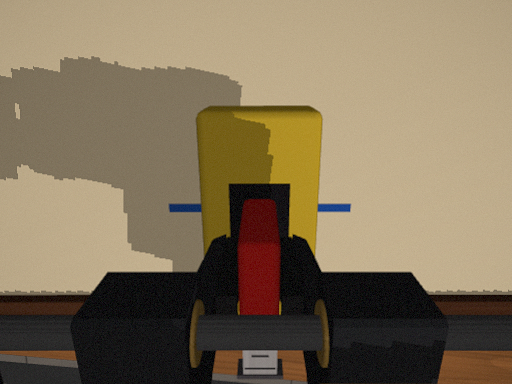

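Scene crop: the rule is held square, with the blade over the lip at about (235,205) and the hook past it. The wrist view shows the line and lip horizontal, so yaw is good. Next I'll move 3 mm further and lower.

Emit:
step_arm:
  steps:
    - [-0.3,0,1,0,0,0,1]
    - [0,0,1,0,0,0,1]
    - [0,0,1,0,0,0,1]
    - [0,0,0.5,0,0,0,1]
    - [0,0,0.3,0,0,0,1]
    - [0,0,0,0,0,0,1]

```text
clock: 7.45
tool_pos: [0.6379, -0.0519, 0.2046]
eef_rot: [-0.059, 0.998, 0.0, -0.0]
contact_force: [-0.7, -0.2, -3.3]
opening: 0.176
finger_force: 45.0
```

```bash
python3 - <<'E'
from h import *
pose(); w=snap('wrist'); a=snap('scene')
ca=cv2.resize(a['pixels'][170:240,110:220],(792,504),interpolation=cv2.INTER_CUBIC)
cv2.imwrite('pics/c3.png',ca[:,:,::-1])
E
```

```text
t 7.45 p [ 0.6379 -0.0519  0.2046] xyaw -173.28 z [-1.e-04  1.e-04 -1.e+00] F [-0.7 -0.2 -3.3] op 0.176 ff 45.0 q7 1.46
```

View pics/c3.png

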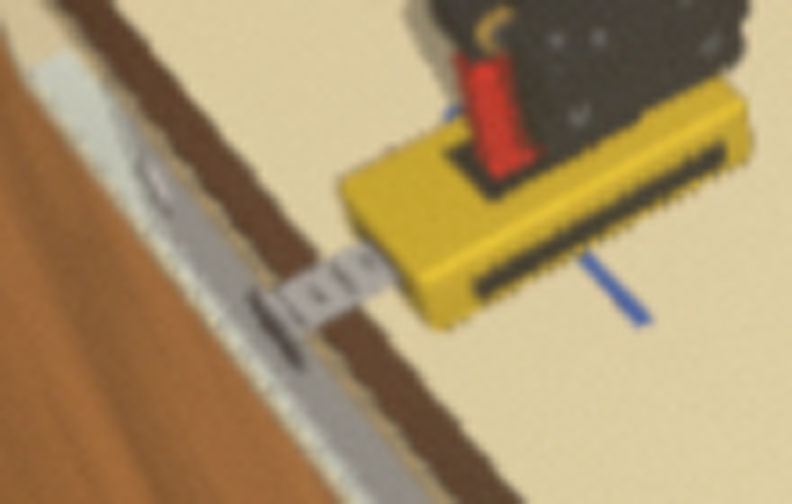

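The hook tab at (275,325) in the crop is clear outside the lip. I'll lower to contact.

Emit:
step_arm:
  steps:
    - [0,0,0.15,0,0,0,1]
    - [0,0,0.05,0,0,0,1]
    - [0,0,0,0,0,0,1]

```text
clock: 7.92
tool_pos: [0.6379, -0.0519, 0.2028]
eef_rot: [-0.059, 0.998, 0.0, 0.0]
contact_force: [-0.1, 0.5, -4.6]
opening: 0.174
finger_force: 45.0
```

```bash
python3 - <<'E'
from h import *
pose()
E
```

```text
t 7.92 p [ 0.6379 -0.0519  0.2028] xyaw -173.29 z [ 1.e-04  1.e-04 -1.e+00] F [-0.1  0.5 -4.6] op 0.174 ff 45.0 q7 1.46
```

Emit:
step_arm:
  steps:
    - [0,0,0.1,0,0,0,1]
    - [0,0,0,0,0,0,1]

```text
clock: 8.18
tool_pos: [0.6379, -0.0518, 0.2026]
eef_rot: [-0.059, 0.998, -0.0, 0.0]
contact_force: [-2.0, 0.9, 4.2]
opening: 0.175
finger_force: 45.0
```

Emit:
step_arm:
  steps:
    - [0,0,0.05,0,0,0,1]
    - [0,0,0,0,0,0,1]

```text
clock: 8.43
tool_pos: [0.6379, -0.0518, 0.2024]
eef_rot: [-0.059, 0.998, -0.0, 0.0]
contact_force: [-4.3, -0.6, 7.5]
opening: 0.175
finger_force: 45.0
```

Emit:
step_arm:
  steps:
    - [0,0,-0.1,0,0,0,1]
    - [0.8,0,0,0,0,0,1]
    - [0.8,0,0,0,0,0,1]
    - [0.8,0,0,0,0,0,1]
    - [0.8,0,0,0,0,0,1]
    - [0.8,0,0,0,0,0,1]
    - [0.8,0,0,0,0,0,1]
    - [0.6,0,0,0,0,0,1]

```text
clock: 9.43
tool_pos: [0.5857, -0.0579, 0.2024]
eef_rot: [-0.059, 0.998, 0.0, 0.002]
contact_force: [5.6, 0.9, -4.6]
opening: 0.174
finger_force: 45.0
```

Emit:
step_arm:
  steps:
    - [0,0,0,0,0,0,1]
    - [0,0,0,0,0,0,1]

```text
clock: 9.68
tool_pos: [0.585, -0.0581, 0.2024]
eef_rot: [-0.059, 0.998, 0.0, 0.001]
contact_force: [4.4, 0.8, -1.9]
opening: 0.176
finger_force: 45.0
```

```bash
python3 - <<'E'
from h import *
pose(); w=snap('wrist'); a=snap('scene')
ca=cv2.resize(a['pixels'][170:240,110:220],(792,504),interpolation=cv2.INTER_CUBIC)
cv2.imwrite('pics/c4.png',np.vstack([ca[:,:,::-1]]))
cv2.imwrite('pics/w4.png',w['pixels'][:,:,::-1])
E
```

```text
t 9.68 p [ 0.585  -0.0581  0.2024] xyaw -173.28 z [ 1.9e-03  5.0e-04 -1.0e+00] F [ 4.4  0.8 -1.9] op 0.176 ff 45.0 q7 1.44
```

View pics/c4.png

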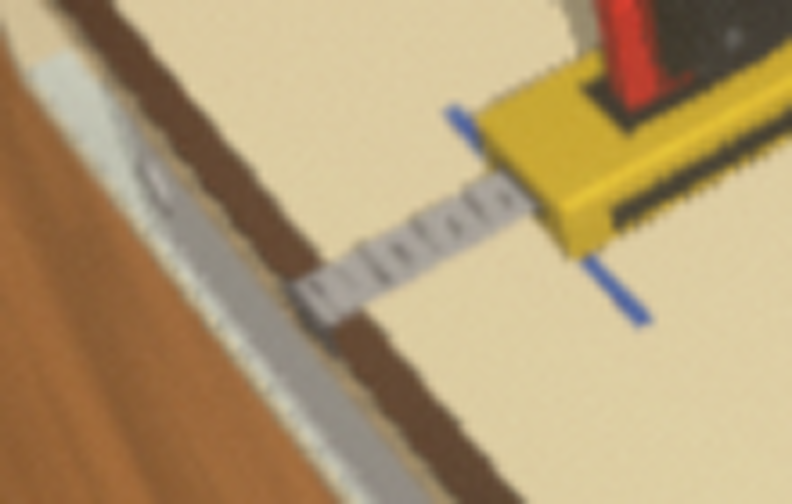

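The hook is seated on the lip at (310,310) with about 4.5 N of spring pull. The case front at (575,262) is a few mm short of the line. I'll measure the front's foot against the line in the scene view.

```bash
cat > m.py <<'E'
from h import *
def front():
    u=np.array([np.cos(np.radians(6.7)),np.sin(np.radians(6.7))]);v=np.array([-u[1],u[0]]);L=np.array([.644,-.0515])
    a=snap('scene')
    T=np.linalg.inv(a['cam_to_world']);K=np.array([[a['fx'],0,a['cx']],[0,a['fy'],a['cy']],[0,0,1]])
    rv=cv2.Rodrigues(T[:3,:3])[0]; d=np.arange(-15,25,.5)/1000
    def prof(off,z=.14):
        P=np.c_[L+v*off+d[:,None]*u,np.full(len(d),z)]
        p=cv2.projectPoints(P,rv,T[:3,3],K,np.array(a['dist_coeffs']))[0].reshape(-1,2).astype(np.float32)
        c=cv2.remap(a['pixels'],p[:,0][None],p[:,1][None],cv2.INTER_LINEAR)[0].astype(float)
        return c
    for off in (-.055,-.045,.045,.055):
        c=prof(off); w=np.clip(20-(c[:,0]-c[:,2]),0,None); print('line',off,round((w*d).sum()/w.sum()*1000,1) if w.sum() else None)
    for off in (-.02,-.015,-.01,0,.01,.02,.025):
        c=prof(off); s=(c[:,0]-c[:,2])/(c.sum(1)+1)  # yellow saturation
        print('case',off,[int(100*x) for x in s[::3]])
    print((d[::3]*1000).tolist())
E
python3 -c "
from m import *
front();pose()"
```

```text
line -0.055 -0.9
line -0.045 0.5
line 0.045 -1.0
line 0.055 -0.9
case -0.02 [34, 34, 35, 34, 34, 34, 33, 30, 24, 15, 7, 4, 3, 3, 3, 3, 3, 3, 3, 3, 3, 3, 3, 3, 3, 3, 3]
case -0.015 [34, 34, 35, 35, 34, 34, 33, 30, 24, 15, 7, 3, 3, 3, 3, 3, 3, 3, 3, 3, 3, 3, 3, 3, 3, 3, 3]
case -0.01 [35, 35, 34, 34, 34, 34, 33, 30, 24, 14, 7, 4, 3, 3, 3, 3, 3, 3, 3, 3, 3, 3, 3, 3, 3, 3, 3]
case 0 [35, 35, 35, 35, 34, 33, 33, 31, 27, 21, 13, 9, 8, 8, 8, 8, 7, 7, 7, 7, 7, 7, 7, 7, 7, 7, 6]
case 0.01 [34, 34, 34, 34, 34, 34, 34, 33, 32, 30, 28, 23, 16, 12, 11, 10, 9, 9, 10, 10, 10, 10, 10, 9, 10, 10, 9]
case 0.02 [32, 33, 33, 33, 33, 34, 34, 33, 33, 33, 30, 26, 19, 14, 11, 10, 10, 9, 9, 10, 10, 10, 9, 10, 9, 10, 10]
case 0.025 [26, 29, 29, 30, 31, 31, 30, 30, 32, 30, 29, 26, 20, 13, 11, 10, 10, 9, 10, 9, 9, 9, 9, 9, 9, 9, 9]
[-15.0, -13.5, -12.0, -10.5, -9.0, -7.5, -6.0, -4.5, -3.0, -1.5, 0.0, 1.5, 3.0, 4.5, 6.0, 7.5, 9.0, 10.5, 12.0, 13.5, 15.0, 16.5, 18.0, 19.5, 21.0, 22.5, 24.0]
t 9.82 p [ 0.5849 -0.0581  0.2024] xyaw -173.28 z [ 1.6e-03  4.0e-04 -1.0e+00] F [ 5.   1.3 -2. ] op 0.18 ff 45.0 q7 1.44
```

View pics/w4.png

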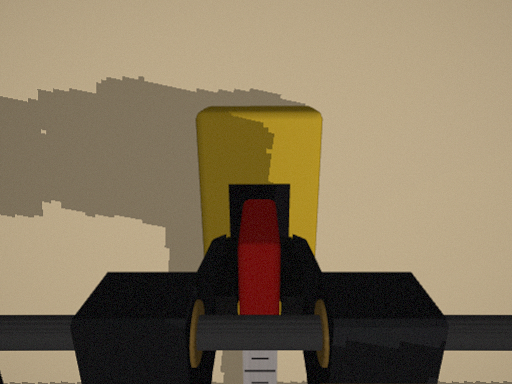

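The front is about 3.5 mm ahead of the line centre. The wrist view shows the rule square and the blade out behind the gripper.

Emit:
step_arm:
  steps:
    - [0.2,0,0,0,0,0,1]
    - [0.17,0,0,0,0,0,1]
    - [0,0,0,0,0,0,1]
    - [0,0,0,0,0,0,1]

```text
clock: 10.32
tool_pos: [0.5815, -0.0585, 0.2024]
eef_rot: [-0.059, 0.998, 0.0, 0.001]
contact_force: [5.6, 1.7, -3.3]
opening: 0.173
finger_force: 45.0
```

```bash
python3 -c "
from m import *
front();pose()" | grep -v '0, 3, 3, 3, 3'
```

```text
line -0.055 -0.8
line -0.045 -0.7
line 0.045 -0.9
line 0.055 -0.9
case -0.02 [34, 34, 34, 34, 32, 28, 21, 12, 6, 3, 3, 3, 3, 3, 3, 3, 3, 3, 3, 3, 3, 4, 4, 3, 3, 3, 3]
case -0.015 [35, 35, 35, 34, 32, 28, 20, 11, 5, 3, 3, 3, 2, 3, 3, 3, 2, 3, 3, 3, 3, 3, 3, 3, 3, 3, 3]
case -0.01 [35, 35, 34, 34, 31, 27, 19, 10, 5, 3, 2, 2, 3, 3, 3, 3, 3, 3, 3, 3, 3, 3, 3, 3, 3, 3, 3]
case 0 [34, 34, 35, 34, 32, 30, 24, 17, 10, 5, 1, 0, 4, 7, 7, 8, 7, 8, 8, 7, 7, 7, 7, 7, 7, 7, 7]
case 0.01 [34, 34, 34, 34, 34, 33, 31, 30, 25, 19, 8, 0, 4, 7, 9, 9, 10, 10, 10, 10, 10, 10, 10, 10, 9, 9, 10]
case 0.02 [33, 33, 33, 33, 34, 34, 33, 33, 30, 22, 10, 2, 3, 7, 9, 9, 9, 9, 9, 9, 9, 10, 10, 9, 9, 9, 9]
case 0.025 [30, 30, 29, 30, 32, 31, 30, 29, 29, 21, 11, 3, 4, 7, 9, 10, 10, 9, 9, 9, 9, 10, 9, 9, 10, 9, 9]
[-15.0, -13.5, -12.0, -10.5, -9.0, -7.5, -6.0, -4.5, -3.0, -1.5, 0.0, 1.5, 3.0, 4.5, 6.0, 7.5, 9.0, 10.5, 12.0, 13.5, 15.0, 16.5, 18.0, 19.5, 21.0, 22.5, 24.0]
t 10.38 p [ 0.5816 -0.0585  0.2024] xyaw -173.28 z [ 2.2e-03  4.0e-04 -1.0e+00] F [ 5.   0.4 -2.5] op 0.176 ff 45.0 q7 1.44
```

The front now stands on the line centre within about 0.5 mm. I'll push the bar down with a firmer grip.

Emit:
step_arm:
  steps:
    - [0,0,0,0,0,0,1]
    - [0,0,0.1,0,0,0,1]
    - [0,0,0.1,0,0,0,1]
    - [0,0,0.1,0,0,0,1]
    - [0,0,0.1,0,0,0,1]
    - [0,0,0.1,0,0,0,1]
    - [0,0,0,0,0,0,1]
  force: 60

```text
clock: 11.25
tool_pos: [0.5816, -0.0584, 0.1986]
eef_rot: [-0.059, 0.998, -0.0, 0.001]
contact_force: [2.9, 1.2, 6.2]
opening: 0.179
finger_force: 60.0
```

Emit:
step_arm:
  steps:
    - [0,0,0.1,0,0,0,1]
    - [0,0,0.1,0,0,0,1]
    - [0,0,0,0,0,0,1]

```text
clock: 11.62
tool_pos: [0.5816, -0.0584, 0.1969]
eef_rot: [-0.059, 0.998, -0.0, 0.001]
contact_force: [2.3, 1.1, 8.8]
opening: 0.181
finger_force: 60.0
```

```bash
python3 -c "
from m import *
pose()"
```

```text
t 11.62 p [ 0.5816 -0.0584  0.1969] xyaw -173.28 z [ 0.003  0.    -1.   ] F [2.3 1.1 8.8] op 0.181 ff 60.0 q7 1.44
```

Emit:
step_arm:
  steps:
    - [0,0,0.1,0,0,0,1]
    - [0,0,0.1,0,0,0,1]
    - [0,0,0,0,0,0,1]

```text
clock: 12.0
tool_pos: [0.5816, -0.0584, 0.196]
eef_rot: [-0.059, 0.998, -0.0, 0.002]
contact_force: [-0.3, 1.2, 16.6]
opening: 0.174
finger_force: 60.0
```

Emit:
step_arm:
  steps:
    - [0,0,0.1,0,0,0,1]
    - [0,0,0,0,0,0,1]

```text
clock: 12.25
tool_pos: [0.5816, -0.0584, 0.1959]
eef_rot: [-0.059, 0.998, -0.0, 0.002]
contact_force: [-1.3, 1.0, 23.8]
opening: 0.176
finger_force: 60.0
```

Emit:
step_arm:
  steps:
    - [0,0,0.05,0,0,0,1]
    - [0,0,0,0,0,0,1]
    - [0,0,-0.15,0,0,0,1]
    - [0,0,-0.15,0,0,0,1]
    - [0,0,0,0,0,0,1]

```text
clock: 12.88
tool_pos: [0.5816, -0.0584, 0.196]
eef_rot: [-0.059, 0.998, -0.0, 0.001]
contact_force: [3.0, 1.7, 9.2]
opening: 0.175
finger_force: 60.0
```

```bash
python3 -c "
from m import *
front();pose()" | grep -v ' -0.0.* 3, 3, 3, 3'
```

```text
line -0.055 -0.8
line -0.045 -0.7
line 0.045 -0.9
line 0.055 -0.9
case 0 [34, 34, 34, 33, 32, 30, 25, 17, 10, 4, 2, 0, 4, 6, 7, 7, 7, 7, 7, 6, 7, 7, 7, 6, 6, 7, 6]
case 0.01 [34, 34, 34, 34, 34, 33, 31, 30, 26, 20, 8, 1, 4, 7, 9, 9, 10, 10, 9, 10, 9, 9, 10, 9, 10, 10, 10]
case 0.02 [33, 33, 33, 33, 33, 33, 33, 33, 30, 23, 12, 4, 4, 7, 9, 9, 10, 9, 9, 9, 9, 10, 9, 10, 10, 10, 9]
case 0.025 [30, 31, 30, 30, 31, 31, 31, 30, 29, 21, 11, 3, 4, 7, 9, 10, 10, 9, 9, 10, 10, 10, 9, 9, 10, 9, 10]
[-15.0, -13.5, -12.0, -10.5, -9.0, -7.5, -6.0, -4.5, -3.0, -1.5, 0.0, 1.5, 3.0, 4.5, 6.0, 7.5, 9.0, 10.5, 12.0, 13.5, 15.0, 16.5, 18.0, 19.5, 21.0, 22.5, 24.0]
t 12.93 p [ 0.5816 -0.0584  0.196 ] xyaw -173.28 z [ 2.8e-03  2.0e-04 -1.0e+00] F [ 3.7  1.1 10.1] op 0.176 ff 60.0 q7 1.44
```

Locked and still on the line. Next I'll release and rise straight up.

Emit:
step_arm:
  steps:
    - [0,0,-0.1,0,0,0,1]
    - [0,0,0,0,0,0,1]
    - [0,0,0,0,0,0,0]
    - [0,0,0,0,0,0,0]
    - [0,0,0,0,0,0,0]
    - [0,0,0,0,0,0,0]
    - [0,0,0,0,0,0,0]
    - [0,0,0,0,0,0,0]
  force: 20

```text
clock: 13.92
tool_pos: [0.5805, -0.0587, 0.1957]
eef_rot: [-0.059, 0.998, 0.0, -0.0]
contact_force: [-0.4, -0.2, -0.0]
opening: 0.498
finger_force: 0.0
```

Emit:
step_arm:
  steps:
    - [0,0,-1,0,0,0,0]
    - [0,0,-2,0,0,0,0]
    - [0,0,-3,0,0,0,0]
    - [0,0,-3,0,0,0,0]
    - [0,0,-3,0,0,0,0]
    - [0,0,0,0,0,0,0]
    - [0,0,0,0,0,0,0]

```text
clock: 14.8
tool_pos: [0.5801, -0.0588, 0.3153]
eef_rot: [-0.059, 0.998, -0.0, -0.0]
contact_force: [0.1, -0.3, -1.0]
opening: 0.5
finger_force: 0.0
```

```bash
python3 -c "
from m import *
front();pose()
a=snap('scene');cv2.imwrite('pics/c5.png',cv2.resize(a['pixels'][150:260,90:270],(792,484),interpolation=cv2.INTER_CUBIC)[:,:,::-1])" | grep -v ' -0.0.* 3, 3, 3, 3'
```

```text
line -0.055 -0.8
line -0.045 -0.7
line 0.045 -1.0
line 0.055 -0.9
case 0 [34, 34, 34, 33, 32, 30, 26, 20, 12, 7, 4, 2, 5, 7, 7, 7, 7, 7, 7, 7, 7, 7, 7, 7, 7, 7, 7]
case 0.01 [34, 34, 33, 33, 33, 33, 31, 29, 25, 20, 8, 1, 5, 7, 9, 9, 9, 10, 10, 10, 10, 10, 10, 10, 10, 9, 10]
case 0.02 [33, 33, 33, 33, 33, 33, 33, 32, 30, 23, 12, 4, 4, 7, 9, 9, 10, 10, 10, 10, 9, 9, 10, 10, 10, 10, 10]
case 0.025 [31, 31, 29, 29, 31, 30, 30, 30, 29, 21, 11, 3, 4, 8, 9, 10, 10, 10, 10, 10, 10, 9, 9, 10, 10, 10, 10]
[-15.0, -13.5, -12.0, -10.5, -9.0, -7.5, -6.0, -4.5, -3.0, -1.5, 0.0, 1.5, 3.0, 4.5, 6.0, 7.5, 9.0, 10.5, 12.0, 13.5, 15.0, 16.5, 18.0, 19.5, 21.0, 22.5, 24.0]
t 14.85 p [ 0.5798 -0.0588  0.3148] xyaw -173.28 z [-0.002 -0.    -1.   ] F [-0.1 -0.3 -0. ] op 0.504 ff 0.0 q7 1.5
```

View pics/c5.png

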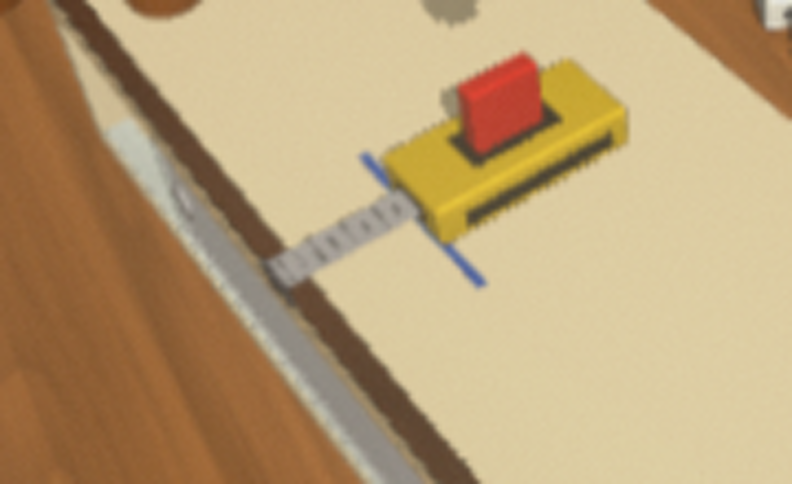

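The rule is hooked on the lip at (285,275), square, and its front is on the line at (440,235). The bar is down and nothing moved on release, so I'm handing it in.

```bash
python3 -c "
from plant import r
print(r.finish_job())"
```

```text
the job is handed in; nothing more can be done
None
```

The yellow rule is hooked behind the lip, square to it, with its case front on the blue line (within about 1 mm by the scene camera). The red bar is pushed to its stop, nothing moved when I let go, and the job is handed in at about 15 s on the robot's clock.

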